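# Find the worn rocker bearing and scrap it

## Task

Three rocker-bearing housings stand in the slots of the test fixture, and exactly one of them is worn. Rock their levers gently by the roller, first to the left stop and then to the right stop (20 N is the most a lever may bear), to feel which one has the large play; then slide that housing out of its slot towards the robot's side and set it down upright, flat on the floor of the grey scrap tray, without dropping it. Leave the two sound housings in their slots, and do not disturb the other things on the bench or in the tray.

Things in the scene. Friction and masses are not known exactly. Their poses are not given: they have to be found in the camera images.
- fixture: fixed steel fixture, 87 deep (x), 306 wide (y), 28 high; origin: underside, below the middle housing; x runs along its three T-slots away from their open ends on the robot's side, y to the left. Slots 105 apart, floor 12 above the bench; lips (top at 28, gap 50) hold down the base plates, slack 1.5 sideways and up, wall at the far end. A housing comes out only level along -x: clear of the lips after 75 (pull 85) (mm)
- slot_1 (a point): left slot: centre of its housing's roller when the lever is upright, 96 above the bench; axes as the fixture. Housings look alike: aluminium, about 0.7 kg, base 70 x 70 x 8, two cheeks 40 wide in y, outer faces 44 apart along x, tops 58 above the underside. Grip it across these faces (fingers closing along the slot), 40 above the underside. Lever top 92 above it, between the fingers (mm)
- slot_2 (a point): middle slot: same point. Lever: steel, turns on a pin along the slot 44 above the housing's underside, rocks left and right (y) only; ends in a rubber-bushed cross roller, diameter 16, 20 long in x, 40 above the pin, giving 1 mm per 5 N. Drag 0.8 N at the roller, stays where left; hard stop each way. Fingertips may go down beside the roller to 72 above the bench (cheek tops 70) (mm)
- slot_3 (a point): right slot: same point. What a push of 3 to 5 N finds: sound bearings have stops 0.03 rad either side of upright, the roller travels 2 to 9 in all, slack in the slot included; the worn one has 0.26 rad either side, 17 to 28 in all. Levers start within 0.03 rad of upright. Harder pushing only strains the stop (mm)
- tray: grey open scrap tray, 200 (x) by 260 (y), walls 4 thick and 32 high; fixed; origin: centre of its underside. An old race and an old pin lie in its far left part (x +45 to +95, y +25 to +120 in its frame); the rest is empty (mm)
- tray_spot (a point): clear place in the tray, on its floor (4 above the bench), 30 nearer and 35 right of the tray's centre: the housing fits well with the centre of its underside here, any yaw; elsewhere flat in the tray is as good (mm)

How it is judged:
By the outcome, as a careful person would: the job done as asked, in the order asked, and still so for the second after the job is handed in, with the robot touching nothing.
It also fails if it takes over 72 s, if anything falls off the work surface, if the arm or the gripper's body presses on something with over 40 N, if the wrist force passes 120 N, or if a joint passes its speed limit or range.

## Robot

A 6-joint arm with a two-finger parallel gripper is mounted at the origin on the work surface. World frame = base frame: x ahead of the robot, y to its left, z up, the work surface at z = 0. Lengths are in m, angles in degrees, forces in N, time in s.
With the tool pointing down it reaches from about 0.425 to 0.925 m from the base axis. Payload 12.5 kg.
Tool frame: the origin (TCP) lies midway between the tips of the shut fingers; the grasp point (between the pads) lies 19 mm behind it; z points along the fingers, y is the direction in which the jaws open and shut (so a half turn about z gives the same grasp; the last joint's range is limited). The gripper opens to 85 mm and grips with 20 to 120 N. Pads are 22 mm wide; open, the fingers measure 114 mm over their backs; the gripper's body (76 mm by 85 mm) begins 54 mm behind the grasp point. The pads swing forward as they close: fully open they stand 13 mm farther back than shut.
Start: joints at [-71.368, 28.126, 89.318, -0, 62.55, -6.05], TCP at [0.261, -0.568, 0.231] pointing down, gripper open.
Joint ranges: [-177.58, 177.58], [-47.91, 125.51], [2.72, 160], [-65.01, 245.01], [3.68, 167.84], [-153.87, 153.87]. Speed limits (degrees/s): [127.2, 127.2, 159.86, 180, 180, 180].

## Interface

Orientations are given as a 3x3 rotation matrix whose columns are the frame's x, y, z axes.
In Python, from plant import bot, optics, job gives the robot as it stands. Calls block until the motion is done:
- bot.move_to(position, orientation): joint-space move of the TCP to a pose.
- bot.move_l(position, v=0.15, attitude=None): straight line of the TCP; attitude=None keeps the orientation; v is the mean speed in m/s.
- bot.movej(angles): joint-space move.
- bot.gripper_to(opening, force=None): finger opening in m; force is the grip in N (None keeps the last); returns when the fingers have stopped.
- bot.sleep(seconds).
- bot.solve_ik(position, orientation): joint angles nearest the present ones, or None.
- bot.get_obs(): the state.
- optics.get_image(name): name is "scene" or "top" or "wrist"; returns the picture (400x640x3 uint8, red, green, blue); there is no depth.
- optics.get_calibration(name): a dict with "mtx" (3x3 intrinsics, pixels), "R" (3x3) and "t" (3): a world point X has camera coordinates R X + t; the wrist camera has in their place "hand_eye" (4x4, takes a point from camera to tool coordinates, whose origin is the TCP and whose axes are the flange's). Camera axes: x right, y down, z forward; pixel columns grow to the right and rows downward; lengths in m; the calibration is good to about 2 mm. The wrist camera is an equidistant fisheye: a pixel r from the principal point sees the ray r / f radians off the axis. A picture is of the moment at which its call begins: read the wrist's pose just before it. get_calibration takes no time and is no camera call.
A pose or a line that the arm cannot do raises bot.Unreachable and nothing moves.
- job.close_job(): hands the job in, once; it reports no verdict.
The state is a dict: "time_s": time; "joints": joint angles; "joint_vel": joint speeds; "effort": joint torques, N m; "tcp_pos": TCP position; "eef_rot": TCP orientation; "force": force on the tool from outside, world axes, zero at the start; "torque": the same for the moment, N m; "width": finger opening in m.
Only numpy, scipy, OpenCV 4.12 (cv2) and the standard library are available. Lean on these libraries where they do the work, as an engineer would, in place of code of your own. Each camera call takes 0.05 s, during which the arm holds its last target. There are 200 camera calls.

## Working session

There is one attempt and no reset: what is moved stays moved. The work goes in short steps, each a Python script; the robot and the scene stay as the last script left them, time stands still between calls to the robot, and variables do not carry over. Pictures are saved under pics/ and viewed, about 8 in all and at most 12, crops included, and the job is handed in when it is done.

```bash
ls; mkdir -p pics
python3 - <<'E'
from plant import bot, optics, job
import cv2
o=bot.get_obs();print(o)
for n in("scene","top"):
    im=optics.get_image(n);cv2.imwrite(f"pics/{n}1.png",im[:,:,::-1]);c=optics.get_calibration(n);print(n,c)
print(optics.get_calibration("wrist"))
E
```

```text
pics
{'time_s': 0.0, 'joints': array([-7.13659918e+01,  2.81660686e+01,  8.93505020e+01,  7.42027212e-04,
        6.25508110e+01, -6.05063210e+00]), 'joint_vel': array([-0.06537054,  0.00304382,  0.11789229, -0.04426514, -0.0799529 ,
       -0.0280874 ]), 'effort': array([ 1.59074858e-03, -6.18452239e+01, -2.61591643e+01, -7.55981910e-05,
        4.10916997e-03,  4.73766374e-05]), 'tcp_pos': array([ 0.26096089, -0.56765487,  0.23070465]), 'eef_rot': array([[ 9.08622686e-01,  4.17617864e-01, -3.64876708e-04],
       [ 4.17618002e-01, -9.08622009e-01,  1.11805293e-03],
       [ 1.35383872e-04, -1.16826734e-03, -9.99999308e-01]]), 'force': array([ 0.22730324,  0.3718093 , -0.26092588]), 'torque': array([ 0.0430971 , -0.00265661,  0.01597417]), 'width': 0.08526699373209452}
scene {'mtx': array([[506.56798891,   0.        , 321.7480451 ],
       [  0.        , 506.56798891, 208.03385552],
       [  0.        ,   0.        ,   1.        ]]), 'R': array([[ 0.86558937,  0.50068887,  0.00810604],
       [ 0.43418231, -0.74235149, -0.51029401],
       [-0.249481  ,  0.44522457, -0.85996181]]),
[... 238 characters left out ...]
1803579, -0.99969365,  0.01695047],
       [-0.99460699,  0.01620705, -0.10244155],
       [ 0.10213545, -0.01870667, -0.9945946 ]]), 't': array([0.07141482, 0.56678004, 0.93703689])}
{'mtx': array([[309.70691629,   0.        , 320.1197014 ],
       [  0.        , 309.70691629, 200.60770775],
       [  0.        ,   0.        ,   1.        ]]), 'hand_eye': array([[-1.74436170e-04, -9.65930794e-01, -2.58800445e-01,
         6.52598297e-02],
       [ 9.99999967e-01, -1.19538302e-04, -2.27860648e-04,
         1.40145672e-03],
       [ 1.89161051e-04, -2.58800476e-01,  9.65930783e-01,
        -1.42716344e-01],
       [ 0.00000000e+00,  0.00000000e+00,  0.00000000e+00,
         1.00000000e+00]])}
```

View pics/top1.png

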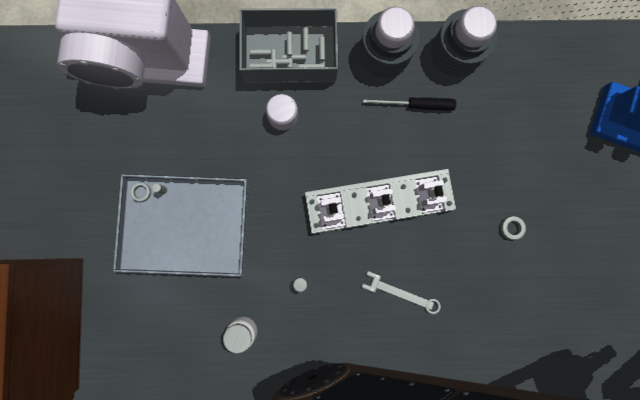

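View pics/scene1.png

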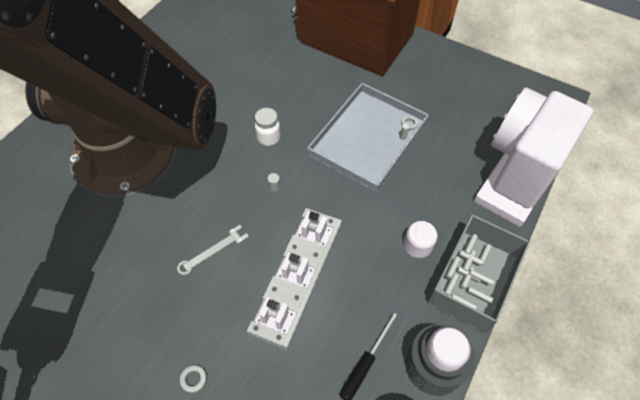

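The top view shows the fixture with corners near (305,193), (449,170), (455,210) and (312,234), and the rollers at (334,209), (386,200) and (438,191). The tray spans (115–245, 176–275), with the race and pin at its upper left. A wrench lies in front of the fixture near (372,282). The scene view agrees.

```bash
cat > h.py <<'E'
import numpy as np, cv2
from plant import bot, optics, job
def ray(n,uv):
    c=optics.get_calibration(n); K=c["mtx"];R=c["R"];t=c["t"]
    d=R.T@np.linalg.solve(K,[uv[0],uv[1],1.]); return -R.T@t, d
def cast(n,uv,z):
    o,d=ray(n,uv); return o+d*(z-o[2])/d[2]
def proj(n,X):
    c=optics.get_calibration(n);p=c["mtx"]@(c["R"]@np.asarray(X)+c["t"]);return p[:2]/p[2]
E
python3 - <<'E'
from h import *
im=cv2.imread("pics/top1.png");g=cv2.cvtColor(im,cv2.COLOR_BGR2GRAY)
def blob(x0,y0,x1,y1,th):
    m=np.zeros_like(g);m[y0:y1,x0:x1]=(g[y0:y1,x0:x1]>th)*255
    c=max(cv2.findContours(m,0,2)[0],key=cv2.contourArea)
    return cv2.boxPoints(cv2.minAreaRect(c))
for q,nm,z in((blob(290,155,470,250,110),"fix",.028),(blob(105,165,256,285,85),"tray",.032)):
    P=np.array([cast("top",p,z) for p in q]);print(nm,q.round(1).tolist(),P[:,:2].round(4).tolist(),np.linalg.norm(P-np.roll(P,1,0),axis=1).round(4))
for p in((334,209),(386,200),(438,191)): print(cast("top",p,.1).round(4))
s=cv2.resize(im[160:245,295:465],None,fx=4.6,fy=4.6,interpolation=cv2.INTER_CUBIC)
cv2.imwrite("pics/c1.png",s)
E
```

```text
fix [[304.3999938964844, 191.39999389648438], [448.8999938964844, 167.6999969482422], [455.70001220703125, 209.1999969482422], [311.1000061035156, 232.89999389648438]] [[0.5713, 0.0903], [0.6165, -0.2159], [0.5285, -0.226], [0.4845, 0.0775]] [0.0877 0.3095 0.0886 0.3067]
tray [[112.69999694824219, 271.0], [116.5999984741211, 173.60000610351562], [246.1999969482422, 178.8000030517578], [242.39999389648438, 276.20001220703125]] [[0.4144, 0.482], [0.6143, 0.4794], [0.5992, 0.2109], [0.399, 0.2193]] [0.2632 0.1999 0.2689 0.2004]
[0.5285 0.0328 0.1   ]
[ 0.5442 -0.0683  0.1   ]
[ 0.5601 -0.1703  0.1   ]
```

View pics/c1.png

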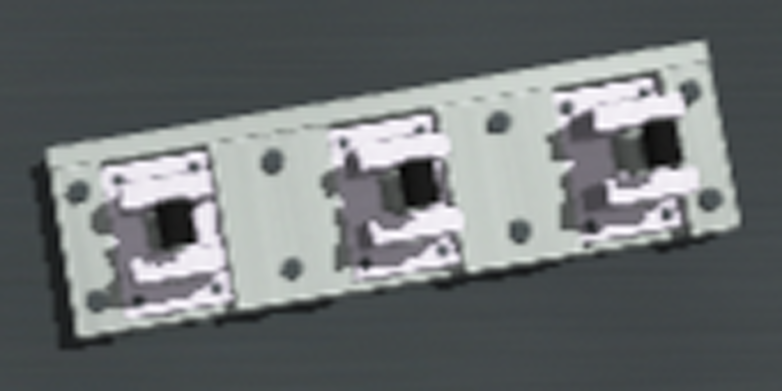

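The crop shows three dark rollers at crop (176,223), (420,183) and (662,143), with housings fully in. Measured fixture size is 307×88 mm against 306×87 given, and yaw is about 8.4°. The tray centre is about (0.507, 0.348). I'll move above slot 3 and take a wrist picture as a closer check.

```bash
cat >> h.py <<'E'
a=np.radians(8.4); fx=np.array([np.cos(a),np.sin(a),0]); fy=np.array([-np.sin(a),np.cos(a),0]); dz=np.array([0,0,-1.])
s2=np.array([.5443,-.0686,0]); S={1:s2+.105*fy,2:s2,3:s2-.105*fy}
Rrock=np.column_stack([fx,-fy,dz])
def wcast(uv,o,z):
    c=optics.get_calibration("wrist");K=c["mtx"];H=c["hand_eye"]
    p=(np.array(uv,float)-K[:2,2])/K[0,0];r=np.linalg.norm(p)
    d=np.r_[np.sin(r)*p/r,np.cos(r)]
    d=o["eef_rot"]@H[:3,:3]@d; q=o["eef_rot"]@H[:3,3]+o["tcp_pos"]
    return q+d*(z-q[2])/d[2]
def up(z): return np.array([0,0,z])
E
python3 - <<'E'
from h import *
bot.move_to(S[3]+up(.17),Rrock); bot.gripper_to(.032,30)
o=bot.get_obs();print(o["time_s"],o["tcp_pos"],o["width"],o["force"])
im=optics.get_image("wrist");cv2.imwrite("pics/w1.png",im[:,:,::-1])
E
```

```text
2.475 [ 0.55965058 -0.17251695  0.17001629] 0.03166780268522002 [0.29964188 0.59363734 0.56835032]
```

View pics/w1.png

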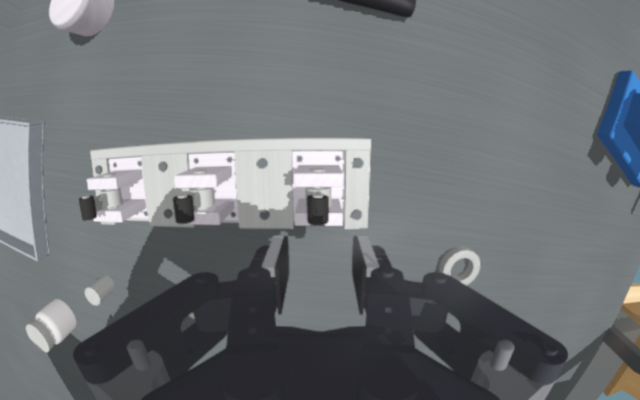

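The wrist view shows slot 3's roller at (318,208), about centred between the fingers, and the fixture's right corners at (370,140) and (368,228).

Run:
```python
from h import *
o=bot.get_obs()
L=lambda p:np.array([(p-s2)@fx,(p-s2)@fy]).round(4)
for uv,z in(((318,208),.098),((184,208),.098),((88,207),.098),((370,140),.028),((368,228),.028),((93,151),.028)): print(uv,L(wcast(uv,o,z)))
```

```text
(318, 208) [ 0.0026 -0.1048]
(184, 208) [ 0.0022 -0.0011]
(88, 207) [0.0022 0.102 ]
(370, 140) [ 0.0473 -0.1524]
(368, 228) [-0.0386 -0.1535]
(93, 151) [0.0471 0.1487]
```

The wrist view agrees to 2–3 mm, so I'll shift the slot estimate 2 mm along fixture x. Now rocking slot 3.

```bash
cat >> h.py <<'E'
s2=s2+.002*fx; S={1:s2+.105*fy,2:s2,3:s2-.105*fy}
def rock(k,z=.080,fast=.004):
    "push roller left then right; return travel (free gap of the fingers removed)"
    p0=S[k]+up(z); bot.move_to(S[k]+up(.125),Rrock); bot.move_l(p0,.1)
    bot.sleep(.15); o=bot.get_obs(); F0=o["force"]@fy; w=o["width"]; print("t",o["time_s"],"down F",o["force"].round(2),"w",w)
    y=0; X=[]
    for sgn in(1,-1):
        prev=None; y+=sgn*(fast if sgn>0 else fast+.006); log=[]
        bot.move_l(p0+fy*y,.04)
        for i in range(60):
            bot.sleep(.04); o=bot.get_obs(); f=-sgn*(o["force"]@fy-F0); q=(o["tcp_pos"]-p0)@fy
            log.append((round(q*1e3,2),round(f,2)))
            if f>4: break
            y+=sgn*(.001 if f<1.5 else .0005); bot.move_l(p0+fy*y,.02)
        print(log); X.append(np.interp(4,[l[1] for l in log[-2:]],[l[0] for l in log[-2:]]))
    tr=X[0]-X[1]-(w*1e3-16)
    print("slot",k,"stops",X,"TRAVEL mm",round(tr,2)); 
    y+=.004; bot.move_l(p0+fy*y,.04); bot.move_l(p0+fy*y+up(.045),.15); print("t",bot.get_obs()["time_s"])
E
python3 -c "
from h import *
rock(3)"
```

```text
t 3.575 down F [-0.23 -0.07 -0.27] w 0.032004166246011045
[(np.float64(4.17), np.float64(0.43)), (np.float64(5.03), np.float64(-0.29)), (np.float64(6.02), np.float64(0.2)), (np.float64(7.04), np.float64(-0.16)), (np.float64(8.04), np.float64(0.34)), (np.float64(9.06), np.float64(-0.43)), (np.float64(10.01), np.float64(-0.5)), (np.float64(10.99), np.float64(0.46)), (np.float64(12.04), np.float64(0.6)), (np.float64(13.05), np.float64(0.37)), (np.float64(14.05), np.float64(-0.21)), (np.float64(15.08), np.float64(0.41)), (np.float64(16.04), np.float64(0.39)), (np.float64(17.05), np.float64(0.62)), (np.float64(18.05), np.float64(-0.38)), (np.float64(19.06), np.float64(0.7)), (np.float64(20.02), np.float64(0.57)), (np.float64(20.87), np.float64(2.89)), (np.float64(21.42), np.float64(2.28)), (np.float64(21.93), np.float64(2.71)), (np.float64(22.43), np.float64(3.92)), (np.float64(22.81), np.float64(4.75))]
[(np.float64(13.16), np.float64(0.21)), (np.float64(12.11), np.float64(-0.36)), (np.float64(11.0), np.float64(1.14)), (np.float64(9.96), np.float64(0.77)), (np.float64(8.98), np.float64(-
[... 573 characters left out ...]
loat64(1.17)), (np.float64(-7.04), np.float64(0.31)), (np.float64(-8.06), np.float64(1.36)), (np.float64(-9.04), np.float64(-0.04)), (np.float64(-10.06), np.float64(0.38)), (np.float64(-11.06), np.float64(-0.02)), (np.float64(-12.05), np.float64(0.25)), (np.float64(-13.08), np.float64(0.02)), (np.float64(-14.06), np.float64(0.97)), (np.float64(-15.05), np.float64(0.18)), (np.float64(-16.04), np.float64(0.11)), (np.float64(-16.93), np.float64(1.08)), (np.float64(-17.84), np.float64(2.88)), (np.float64(-18.45), np.float64(3.05)), (np.float64(-18.99), np.float64(3.93)), (np.float64(-19.5), np.float64(4.1))]
slot 3 stops [np.float64(22.466626506024095), np.float64(-19.2)] TRAVEL mm 25.66
t 21.05
```

Slot 3 has 25.7 mm travel, which is in the worn range. The task asks for all the levers to be felt, so I'll rock the other two as well, with longer free approaches.

```bash
sed -i 's/fast+.006/.013/; s/print(log)/print([(float(a),float(b)) for a,b in log])/' h.py
python3 -c "
from h import *
rock(2,fast=.005); rock(1,fast=.005)"
```

```text
t 22.35 down F [-0.12  0.32  1.33] w 0.03230482445884631
[(5.23, 0.66), (6.02, 0.77), (7.01, 0.77), (8.02, 0.25), (9.06, -0.19), (9.97, 0.82), (10.97, 1.55), (11.38, 2.49), (11.88, 2.95), (12.43, 4.74)]
[(-0.48, -0.16), (-1.42, 0.74), (-2.51, -0.86), (-3.53, -1.73), (-4.51, -0.11), (-5.48, -0.29), (-6.53, -0.41), (-7.56, -0.18), (-8.38, 2.28), (-8.92, 3.85), (-9.48, 3.59), (-10.01, 3.09), (-10.54, 3.65), (-10.9, 4.46)]
slot 2 stops [np.float64(12.202625698324022), np.float64(-10.695555555555556)] TRAVEL mm 6.59
t 30.3
t 31.575 down F [-0.14 -0.82  0.62] w 0.032072098145319104
[(5.25, 0.06), (6.0, -0.69), (7.02, -0.15), (8.01, -1.03), (9.02, -0.49), (9.98, -0.44), (11.02, -0.28), (11.86, 1.82), (12.42, 3.88), (13.0, 3.23), (13.52, 3.34), (13.96, 3.92), (14.34, 5.39)]
[(1.55, 1.13), (0.58, 0.41), (-0.48, 0.66), (-1.53, 1.13), (-2.51, 0.32), (-3.54, 0.71), (-4.54, 1.48), (-5.5, 0.83), (-6.52, 2.19), (-7.0, 1.27), (-7.99, 2.72), (-8.4, 3.28), (-8.96, 4.43)]
slot 1 stops [np.float64(13.980680272108845), np.float64(-8.750608695652176)] TRAVEL mm 6.66
t 40.1083
```

Slot 3 is the worn one: 25.7 mm against 6.6 and 6.7 mm, with peak force about 5 N. Now gripping it.

```bash
cat >> h.py <<'E'
G=S[3]+.001*fy-.0015*fx
E
python3 - <<'E'
from h import *
best=None
for s in(1,-1):
    R=np.column_stack([s*fy,s*fx,dz]); q=bot.solve_ik(G+up(.034),R); r=bot.solve_ik(np.array([.475,.314,.1]),R)
    print(s,q,r)
    if q is not None and r is not None:
        c=max(abs(q[5]),abs(r[5]))
        if best is None or c<best[0]: best=(c,s,R)
R=best[2]; np.save("R.npy",R)
bot.move_to(G+up(.19),R); bot.gripper_to(.08,60); bot.move_l(G+up(.034),.12)
o=bot.get_obs();print(o["time_s"],o["tcp_pos"],o["force"],o["width"])
bot.gripper_to(.03,60)
o=bot.get_obs();print(o["time_s"],o["tcp_pos"],o["force"],o["width"],o["torque"])
cv2.imwrite("pics/w2.png",optics.get_image("wrist")[:,:,::-1])
E
```

```text
1 [-2.34803113e+01  3.98226509e+01  1.04271923e+02 -2.54444375e-14
  3.59054264e+01 -3.18803113e+01] [ 2.68207796e+01  3.31309689e+01  1.04546759e+02 -2.54444375e-14
  4.23222718e+01  1.84207796e+01]
-1 [-2.34803113e+01  3.98226509e+01  1.04271923e+02 -2.54444375e-14
  3.59054264e+01  1.48119689e+02] None
43.7583 [ 0.56028798 -0.17153631  0.03465492] [-0.59427293  0.17535827 -0.55278853] 0.0802140573849751
44.1833 [ 0.56031568 -0.17150741  0.03457977] [0.77752538 0.35166398 5.89934845] 0.04328190029734134 [0.07899245 0.08806813 0.03618006]
```

View pics/w2.png

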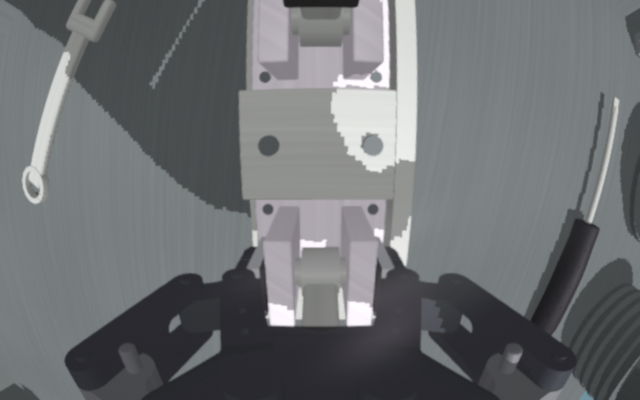

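The picture shows both pads on the cheek faces of slot 3's housing, with width 43.3 mm against 44 expected. The wrench, at far left, is clear of the pull path. Sliding out.

Run:
```python
from h import *
p=bot.get_obs()["tcp_pos"]
p=p+up(.0007); bot.move_l(p,.02)
o=bot.get_obs();print("lift",o["force"].round(1))
for d,v in((.01,.04),(.045,.06),(.088,.07)):
    bot.move_l(p-d*fx,v); o=bot.get_obs();print(d,o["time_s"],((o["tcp_pos"]-p)@fx).round(4),o["force"].round(1),o["torque"].round(2),round(o["width"],4))
    if np.abs(o["force"]).max()>25: break
else:
    bot.move_l(p-.088*fx+up(.09),.15); bot.sleep(.1); o=bot.get_obs();print(o["time_s"],o["force"].round(1),o["torque"].round(2),o["width"])
    cv2.imwrite("pics/s2.png",optics.get_image("scene")[:,:,::-1])
```

```text
lift [ 0.2  0.6 -5.7]
0.01 44.8833 -0.0102 [ 0.6 -0.2 -6.4] [-0.02 -0.04  0.01] 0.0432
0.045 45.6167 -0.0448 [ 1.6  0.7 -5.7] [-0.03  0.02 -0.01] 0.043
0.088 46.3833 -0.0877 [ 0.2 -0.1 -6.4] [ 0.01 -0.06 -0.  ] 0.0436
47.2333 [-0.2 -0.7 -6.3] [-0.04 -0.07  0.03] 0.04314932306671345
```

View pics/s2.png

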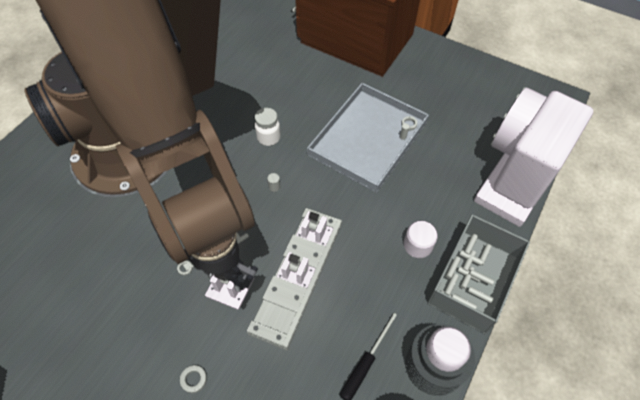

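The housing is out and held: the wrist carries 6.3 N, and slot 3 is empty in the picture at about (272,320). The other two housings are still in their slots. Now going high over to the tray and lowering by force.

Run:
```python
from h import *
R=np.load("R.npy"); o=bot.get_obs(); T=np.array([.475,.314,0])
bot.move_l(o["tcp_pos"]+up(.08),.2); bot.move_to(T+up(.20),R); bot.move_l(T+up(.05),.15); bot.move_l(T+up(.030),.05)
bot.sleep(.2);o=bot.get_obs();f0=o["force"][2];print(o["time_s"],o["tcp_pos"].round(4),o["force"].round(1),o["width"])
z=.030
while z>.0235:
    z-=.0005; bot.move_l(T+up(z),.02); bot.sleep(.04); o=bot.get_obs(); f=o["force"][2]; print(round(z,4),round(f,1))
    if f-f0>4: break
print(o["time_s"],o["tcp_pos"],o["torque"].round(2))
cv2.imwrite("pics/w3.png",optics.get_image("wrist")[:,:,::-1])
```

```text
51.5333 [0.4751 0.3141 0.0302] [ 0.2 -0.6 -6.6] 0.04325974009813703
0.0295 -6.5
0.029 -5.8
0.0285 -7.2
0.028 -6.7
0.0275 -6.2
0.027 -6.4
0.0265 -3.2
0.026 5.6
53.8667 [0.47502605 0.31404295 0.02656245] [-0.21  0.41 -0.02]
```

View pics/w3.png

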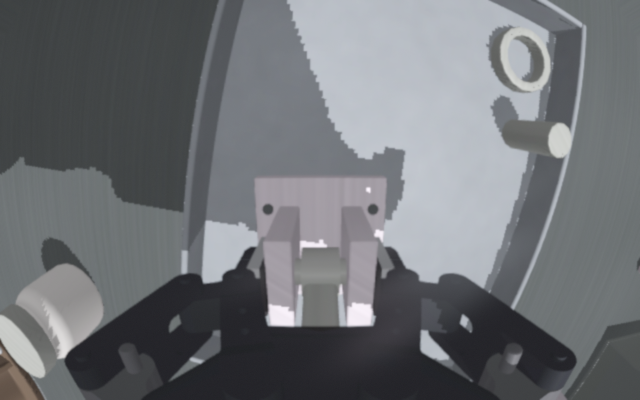

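The housing stands in the tray, with floor contact at the predicted height and the race and pin clear at (523,60) and (537,137). Releasing and retreating.

Run:
```python
from h import *
bot.gripper_to(.064); o=bot.get_obs();print(o["time_s"],o["force"].round(1),o["width"])
p=o["tcp_pos"]; bot.move_l(p+up(.17),.12); bot.move_to([.40,-.35,.3],Rrock); bot.sleep(.2)
o=bot.get_obs();print(o["time_s"],o["force"].round(1))
a=optics.get_image("top")[:,:,::-1]; cv2.imwrite("pics/t3.png",cv2.resize(a[140:300,90:480],None,fx=2,fy=2))
```

```text
54.25 [-0.5  0.2 -0.8] 0.06397439507157679
58.425 [ 0.2 -0.5  0.4]
```

View pics/t3.png

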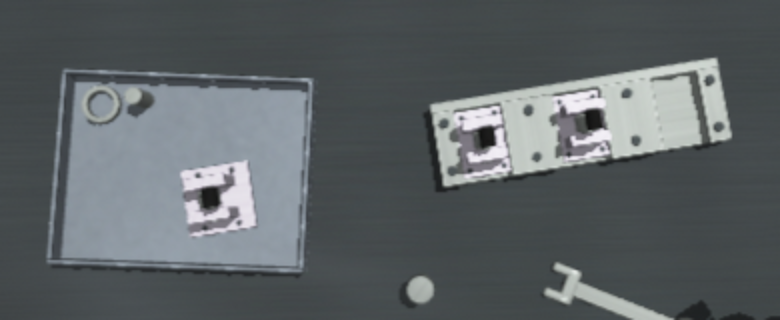

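The housing stands flat in the tray at crop (218,198), and the race and pin have not moved. The two sound housings are in their slots, and the wrench and peg are where they were.

```bash
python3 -c "
from plant import job; print(job.close_job())"
```

```text
the job is handed in; nothing more can be done
None
```

The worn housing was the one in slot 3 (right). It now stands upright on the tray floor, and I handed the job in after about 58 s on the robot clock.

- **Finding it:** I rocked each lever left, then right, stopping just above 4 N (highest reading 5.4 N). Roller travel was 25.7 mm in slot 3, 6.6 mm in slot 2 and 6.7 mm in slot 1.
- **Moving it:** I gripped it across the cheeks and slid it 88 mm level out of the slot, with almost no sideways force. I then lowered it in 0.5 mm steps until it touched the floor, within 0.1 mm of the expected height, and released it.
- **Last checks:** The final top view shows:
  - the housing flat in the tray;
  - the race and pin where they were;
  - the two sound housings in their slots;
  - the wrench and peg not visibly moved.

  The wrist force was about zero with the arm clear. That view covered only the tray and fixture area, so the far bench items were not rechecked.
- **Disagreement:** No check failed. The only mismatch was 2–3 mm between the top and wrist cameras on the fixture's position, and I corrected the slot positions for it before rocking.

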